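# Shut and bolt the ENT instrument chest

## Task

Shut the instrument chest ready for the round, using pushes only: push its open half-lid right down, push the knob of the barrel bolt along its slot until the bolt has gone fully home through the keeper, then push the knob over sideways, fully down into the notch at the end of the slot, so that the bolt cannot slide back. Grip and lift nothing, do not force the knob or shove the chest about, leave the instruments round it where they lie, and finish clear of everything.

Things in the scene. Friction and masses are not known exactly. Their poses are not given: they have to be found in the camera images.
- chest: Dark wooden instrument chest, 160 (x) by 260 (y) by 70 mm high, loose on rubber feet, about 3.5 kg. Origin: centre of its underside; z up. Its cover is two halves meeting at y = 0, tops 70 mm up: the -y half is fixed and carries only the brass barrel bolt, which lies along y over x = 0; the +y half is the hinged lid.
- slot_corner (a point): Corner of the bolt's L-shaped slot, on the bolt's axis (chest frame x = 0, y = -33, z = 83 mm); the knob stands here when the bolt is home. The round barrel, 23 mm across (top at z = 94.5), spans y = -95 to -10 mm on a plate 46 mm wide, 2.5 mm thick. The slot, 10 mm wide, runs along y in the barrel's top and at its +y end turns into a notch down the barrel's +x side.
- lid_top (a point): Point on the lid's upper face, 50 mm to the -x side of its middle (so well beside the keeper), 65 mm from the hinge line; it moves with the lid. Lid shut, it is at x = -50, y = +65, z = 70 mm in the chest's frame. The lid is 160 by 128 by 10 mm; its hinge runs along x at y = +130, z = 60 mm.
- keeper_place (a point): Point fixed to the chest at x = 0, y = +21, z = 70 mm: where the keeper's foot comes when the lid is shut. The keeper is a brass staple on the lid, 26 mm wide (x), 14 mm long (y) and 28 mm high, that the bolt enters; with the lid open it leans towards the hinge.
- lid (a joint): Angle of the hinged lid, rad: 0 shut, grows as it opens (free edge up, towards +y), limit 1.5. Starts partly open. A stiff hinge holds it where it is left; about 3 to 7 N down at lid_top moves it. It cannot shut over a bolt that is already pushed out.
- bolt (a joint): Travel of the bolt along the chest's +y, in m: 0 drawn back, 0.045 fully home (end stop), with the steel rod (12 mm) through the keeper. Slides stiffly (about 3 N) and stays where it is left.
- knob_turn (a joint): Turn of the knob about the bolt's axis, rad: about 0 upright, 1.31 (75 degrees) lying fully down to the chest's +x side, in the notch. In the long part of the slot it has only about 0.1 of play; it turns over only when the bolt is within about 2 mm of fully home. Needs about 1 N at the ball; stays where it is left.
- knob: The bolt's knob, a brass ball on a stalk 8 mm thick that stands out of the slot. Origin: on the bolt's axis, at chest x = 0, y = -78 mm + bolt travel, z = 83 mm. Its z axis points out along the stalk; its y axis is the chest's.
- knob_ball (a point): Centre of the knob's 16 mm ball, 32 mm from the bolt's axis. Upright, it is 115 mm above the chest's origin, at x = 0 and y = -78 mm + bolt travel in the chest's frame; turned fully down it is at about x = +31, z = 91 mm.
- otoscope: Brass otoscope with domed glass lens, 28 mm thick and 165 mm long, lying on the trolley at the chest's +x side. Bystander. Origin under its middle.
- speculum_a: Larger black ear speculum, a funnel 27 mm wide and 40 mm high standing wide end down near the chest's -x side. Bystander. Origin: centre of its underside.
- speculum_b: Smaller black ear speculum, 22 mm wide and 32 mm high, standing likewise. Bystander. Origin: centre of its underside.
- head_mirror: Nickel head mirror, a disc of 92 mm and 7 mm thick with a short arm, lying face up near the chest's -y end. Bystander. Origin: centre of the disc's underside.

How it is judged (in metres and radians):
On the way, in this order (a step that is already met when the one before it is completed fails the run):
1. the half-lid is pushed shut (value of joint lid below 0.03 rad), for 0.1 s.
2. the bolt is pushed home through the keeper of the shut lid (value of joint bolt above 0.041 m and value of joint lid below 0.04 rad), for 0.1 s.
3. the knob is pushed down into the notch (value of joint knob_turn above 1.1 rad), for 0.1 s.
At the end, for the whole second after the job is handed in: Lid shut (within 0.04 rad), bolt home (at least 40 of its 45 mm), knob turned at least 1.1 of its 1.31 rad down into the notch; the chest at rest, flat, within 30 mm of where it stood (value of joint lid below 0.04 rad and value of joint bolt above 0.04 m and value of joint knob_turn above 1.1 rad and angle between chest's own z axis and vertical below 0.03 rad and distance of chest from where it was at the start of the episode below 0.03 m and linear speed of chest below 0.01 m/s); the robot touches nothing.
It fails at once if the chest is lifted, tipped or shoved about (more than 30 mm) (distance of chest from where it was at the start of the episode above 0.03 m or height (world z) of chest above 0.008 m or angle between chest's own z axis and vertical above 0.08 rad).
It fails at once if the knob is gripped or forced (fingers press on it with over 35 N in all; a push needs under 10) (contact force between the fingers and knob above 35 N).
It fails at once if the lid is pulled up and back instead of pushed shut (value of joint lid above 1.1 rad).
It fails at once if an instrument near the chest is knocked away or picked up (distance of any of otoscope, speculum_a, speculum_b, head_mirror from where it was at the start of the episode above 0.025 m or angle between any of speculum_a, speculum_b's own z axis and vertical above 0.5 rad).
It also fails if it takes over 48 s, if anything falls off the work surface, if the arm or the gripper's body presses on something with over 40 N, if the wrist force passes 120 N, or if a joint passes its speed limit or range.

## Robot

A 6-joint arm with a two-finger parallel gripper is mounted at the origin on the work surface. World frame = base frame: x ahead of the robot, y to its left, z up, the work surface at z = 0. Lengths are in m, angles in degrees, forces in N, time in s.
With the tool pointing down it reaches from about 0.4 to 0.825 m from the base axis. Payload 7 kg.
Tool frame: the origin (TCP) lies at the centre of the arm's flange, where the gripper is bolted on; the fingertips stand 178 mm ahead of it and the grasp point (between the pads) lies 159 mm ahead of it; x points along the fingers, y is the direction in which the jaws open and shut, and the axes are right-handed (so a half turn about x gives the same grasp; the last joint's range is limited). The gripper opens to 88 mm and grips with 3 to 60 N. Pads are 19 mm wide; open, the fingers measure 130 mm over their backs; the gripper's body (78 mm by 193 mm) begins 47 mm behind the grasp point.
Start: joints at [-56.144, 20.546, 0.682, 0, -70.136, -16.507], TCP at [0.201, -0.644, 0.405] pointing down, gripper open.
Joint ranges: [-176.03, 176.03], [-82.01, 121.73], [-58.28, 71.71], [-173.87, 95.51], [-174.79, -0.11], [-173.66, 173.66]. Speed limits (degrees/s): [136.94, 136.94, 172.46, 180, 180, 180].

## Interface

Orientations are given as [roll, pitch, yaw] about the fixed x, y, z axes, in that order (R = Rz(yaw) Ry(pitch) Rx(roll)).
In Python, from plant import ctrl gives the robot as it stands. The module is installed in compiled form; this text tells all that it offers.
- The arm moves only by the shell command python3 -m inch 'ROWS'. ROWS is JSON, one flat list of numbers, 7 for each row, row after row: the shift along the tool's x, y, z in m, then the turn, a rotation vector about the tool's x, y, z in degrees, then the finger opening in m, from 0 to 0.0876. In form: [dx, dy, dz, rx, ry, rz, hand, dx, dy, dz, rx, ry, rz, hand, ...]. A call has 1 to 20 rows; each row shifts and turns the pose as measured when the row begins, along the tool's axes as they then stand; what a row does not reach is not made up. A row lasts 1/8 s, in which the tool goes at most 62.5 mm and 10.7 degrees, less where a joint would pass 70% of its speed; a pose out of reach is approached as far as the arm can. A call with a gripper value outside its range is refused whole. The fingers move at their own pace and stop on an object; the grip force is fixed at half the most. Time passes only in rows, so rows that do not move let the fingers close. It gives the time, the measured TCP pose, the force and the opening at its end, in the units of the state.
- ctrl.get_obs(): the state, without advancing time (a new reading comes with each control period).
- ctrl.snapshot(name): name is "scene" or "top" or "wrist"; returns a dict with "color" (400x640x3 uint8, red, green, blue), "depth" (400x640 float32, m along the optical axis (not along the pixel's ray), 0 where there is no reading), "K" (3x3 intrinsics, pixels), "position" and "attitude" of the camera in the world; the wrist camera has in their place "hand_eye" (4x4, takes a point from camera to tool coordinates, whose origin is the TCP and whose axes are the tool frame's). Camera axes: x right, y up, looking along -z (the intrinsics and any distortion apply to the point x, -y, -z); pixel columns grow to the right and rows downward; lengths in m; the calibration is good to about 2 mm. The wrist camera is an equidistant fisheye: a pixel r from the principal point sees the ray r / f radians off the axis. A picture is of the moment at which its call begins: read the wrist's pose just before it.
- ctrl.close_job(): hands the job in, once; it reports no verdict.
The state is a dict: "clock": time; "joint_pos": joint angles; "qvel": joint speeds; "tau": joint torques, N m; "tool_pos": TCP position; "orientation": TCP orientation; "force": force on the tool from outside, world axes, zero at the start; "moment": the same for the moment, N m; "opening": finger opening in m.
Only numpy, scipy, OpenCV 4.12 (cv2) and the standard library are available. Lean on these libraries where they do the work, as an engineer would, in place of code of your own. Each camera call takes 0.05 s, during which the arm holds its last target.

## Working session

There is one attempt and no reset: what is moved stays moved. The work goes in short steps, Python scripts to look and compute and a shell command to move; the robot and the scene stay as the last step left them, time stands still between calls to the robot, and variables do not carry over. Pictures are saved under pics/ and viewed, and the job is handed in when it is done.

```bash
mkdir -p pics; cat > h.py <<'E'
import numpy as np, cv2
from plant import ctrl
from scipy.spatial.transform import Rotation as R
def snap(n,f):
    s=ctrl.snapshot(n); cv2.imwrite('pics/'+f,s['color'][:,:,::-1]); np.savez('pics/'+f[:-4]+'.npz',**s); return s
E
python3 - <<'E'
from h import *
o=ctrl.get_obs(); print(o)
for n in ['scene','top']:
    s=snap(n,n+'0.png'); print(n,s['K'],s['position'],s['attitude'],[k for k in s])
E
```

```text
{'clock': 0.0, 'joint_pos': array([-5.61446578e+01,  2.05912405e+01,  6.35540983e-01, -1.98270205e-02,
       -7.01361724e+01, -1.65078496e+01]), 'qvel': array([-0.11479975, -0.11510622,  0.09360409, -0.08944316,  0.03663604,
       -0.05739447]), 'tau': array([-1.89130878e-03, -5.82725251e+01,  2.93052614e+01,  6.99729592e+00,
        6.85297549e-03, -1.68699376e-04]), 'tool_pos': array([ 0.2012182 , -0.64411631,  0.40373899]), 'orientation': array([ 95.04091689,  89.90625589, 112.38165764]), 'force': array([0.3126294 , 0.44156563, 0.34557407]), 'moment': array([-0.00610696,  0.06877512, -0.0228204 ]), 'opening': 0.08769364990930316}
scene [[507.38699666   0.         318.74482247]
 [  0.         507.38699666 200.70225147]
 [  0.           0.           1.        ]] [ 0.90487003 -0.55586208  0.70136667] [46.55264648 -1.21178836 33.45430564] ['color', 'depth', 'K', 'position', 'attitude']
top [[448.07924863   0.         319.42360573]
 [  0.         448.07924863 195.69136371]
 [  0.           0.           1.        ]] [ 0.51772984 -0.02951745  0.98100994] [  3.5365689    0.33605487 -89.67952453] ['color', 'depth', 'K', 'position', 'attitude']
```

View pics/scene0.png

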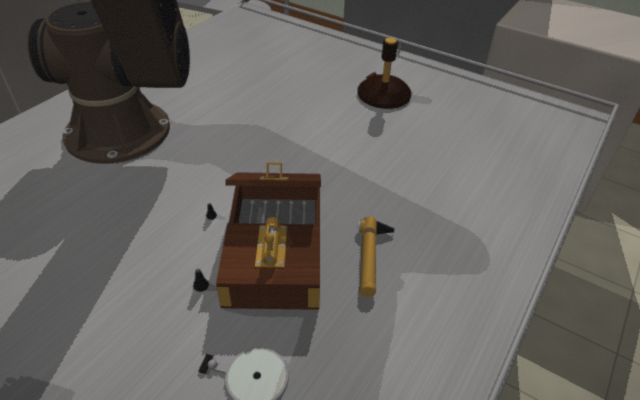

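View pics/top0.png

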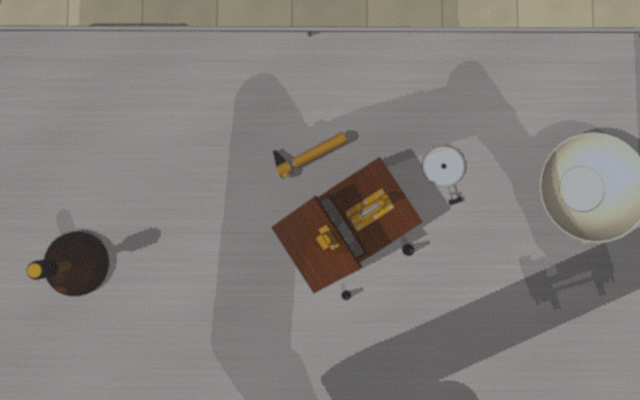

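The top view shows the chest with its lid half to the left, hinge side around (295,260), and the bolt plate near (370,208). The instruments are the otoscope (315,150), mirror (444,165) and specula at (408,249) and (346,295). Next I'll measure the poses.

```bash
cat >> h.py <<'E'
def cloud(s):
    K=s['K'];d=s['depth'];v,u=np.indices(d.shape)
    P=np.stack([(u-K[0,2])/K[0,0]*d,-(v-K[1,2])/K[1,1]*d,-d],-1)
    M=R.from_euler('xyz',s['attitude'],degrees=True).as_matrix()
    return P@M.T+s['position']
E
python3 - <<'E'
from h import *
s=np.load('pics/top0.npz');P=cloud(s);c=s['color'].astype(int)
hsv=cv2.cvtColor(s['color'],cv2.COLOR_RGB2HSV)
v,u=np.indances if 0 else np.indices((400,640))
box=(u>255)&(u<440)&(v>140)&(v<310)
print('table z',np.median(P[300:320,450:500,2]))
wood=box&(c[...,0]>1.5*c[...,2])&(P[...,2]>0.06)
fix=wood&(abs(P[...,2]-.07)<.006)&(u>310)
# rect of fixed half incl. bolt
m=box&(P[...,2]>.062)&(P[...,2]<.13)&(u>300)
fx=fix
pts=P[fx][:,:2]*1000
r=cv2.minAreaRect(pts.astype(np.float32)); print('fixed rect',r, cv2.boxPoints(r), np.median(P[fx][:,2]))
im=s['color'].copy(); im[fx]=[0,255,0]
# lid plane
lid=wood&(u<358)&~fx
lid&=(c[...,0]<140)
Q=P[lid]; 
for i in range(3):
    A=np.c_[Q[:,:2],np.ones(len(Q))]; k=np.linalg.lstsq(A,Q[:,2],rcond=None)[0]; e=A@k-Q[:,2]; Q=Q[abs(e)<max(.003,2*e.std())]
print('lid plane',k,np.degrees(np.arctan(np.hypot(*k[:2]))),np.degrees(np.arctan2(k[1],k[0])),len(Q),Q.min(0),Q.max(0))
r=cv2.minAreaRect((Q[:,:2]*1000).astype(np.float32)); print('lid rect',r,cv2.boxPoints(r))
im[lid]=[0,0,255]
cv2.imwrite('pics/a1.png',cv2.resize(im[130:320,240:480,::-1],None,fx=3,fy=3))
for n,mm in dict(otoscope=box*0+1).items():pass
E
```

```text
table z -0.00030169124968115746
fixed rect ((516.4437255859375, -80.01506042480469), (157.170654296875, 261.767578125), 33.19089126586914) [[ 379.02972   -13.504768]
 [ 522.3292   -232.5653  ]
 [ 653.8577   -146.52536 ]
 [ 510.55823    72.53519 ]] 0.07000158572591553
lid plane [ 0.38022404 -0.57669077 -0.08197364] 34.63497360320327 -56.602317292924546 3924 [ 0.38694511 -0.09532653  0.06731552] [0.56703709 0.07014568 0.1443287 ]
lid rect ((473.83282470703125, -14.477737426757812), (157.7991943359375, 106.06221008300781), 33.36952209472656) [[ 378.77155   -13.586971]
 [ 437.10962  -102.16383 ]
 [ 568.8941    -15.368504]
 [ 510.55603    73.20836 ]]
```

View pics/a1.png

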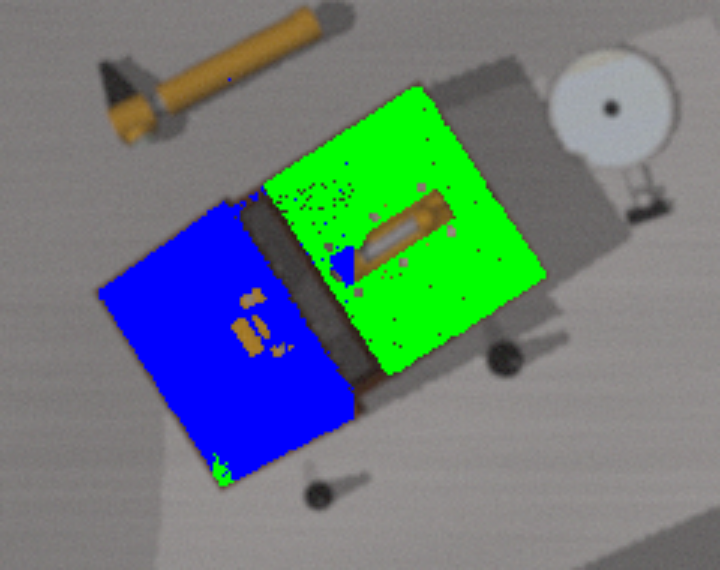

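```bash
cat >> h.py <<'E'
C=np.array([.5164,-.0800,0]);YAW=33.19
RC=R.from_euler('z',YAW,degrees=True).as_matrix()
def toC(p): return (np.asarray(p)-C)@RC
def where():
    o=ctrl.get_obs();T=R.from_euler('xyz',o['orientation'],degrees=True).as_matrix()
    p=np.array(o['tool_pos']);tip=p+T[:,0]*.178
    print('t',round(o['clock'],2),'tip chest mm',(toC(tip)*1000).round(1),'F chest',(o['force']@RC).round(1),'open',round(o['opening'],4))
    print('tool axes in chest\n',(RC.T@T).round(3)); return p,T
def need(target_mm):
    p,T=where();t=C+RC@(np.array(target_mm)/1000)
    print('shift tool axes mm',((T.T@(t-p-T[:,0]*.178))*1000).round(1))
    # rot to x down, tool y along +/- chest x or y : smallest
E
python3 - <<'E'
from h import *
for n in ['top','scene']:
    s=np.load(f'pics/{n}0.npz');Q=toC(P:=cloud(s))*1000
    m=(abs(Q[...,0])<25)&(Q[...,1]<-20)&(Q[...,1]>-110)&(Q[...,2]>100)&(Q[...,2]<130)
    q=Q[m];print(n,m.sum(),q.min(0),q.max(0),np.median(q,0))
    m=(abs(Q[...,0])<20)&(Q[...,1]<0)&(Q[...,1]>-110)&(Q[...,2]>88)&(Q[...,2]<97)
    q=Q[m];print(n,m.sum(),q.min(0),q.max(0),np.median(q,0))
    m=(Q[...,1]<-125)&(Q[...,1]>-138)&(abs(Q[...,0])<100)&(Q[...,2]>40)&(Q[...,2]<74); 
    m=(abs(Q[...,2]-70)<3)&(Q[...,1]<-4)&(Q[...,1]>-150)&(abs(Q[...,0])<95);q=Q[m];print(n,np.percentile(q,[0.5,99.5],axis=0))
need([-50,82,125])
p,T=where()
for k in range(4):
    a=np.radians(90*k); y=RC@[np.cos(a),np.sin(a),0];x=np.array([0,0,-1.]);D=np.stack([x,y,np.cross(x,y)],1)
    print(k,np.degrees(R.from_matrix(T.T@D).as_rotvec()).round(1))
E
```

```text
top 53 [ -6.36855521 -84.75320475 112.7619359 ] [  8.57090678 -70.11257821 123.91319582] [  0.69223641 -77.3545006  120.04333297]
top 319 [-10.26691536 -96.98700455  88.03632423] [ 11.57076113 -10.95306727  96.63949546] [ -0.17398216 -50.6386951   91.86877694]
top [[ -78.36096124 -131.76875255   67.09867037]
 [  80.18673015   -4.52486329   72.9130166 ]]
scene 105 [-10.17236028 -88.16934212 100.09369644] [  3.87933712 -74.00717114 125.85871097] [ -2.53542767 -82.71431261 120.29022407]
scene 415 [-14.52776478 -99.74071166  88.03765313] [  8.42054805 -12.89660935  96.90922538] [ -1.0348586  -57.99486918  93.7783748 ]
scene [[ -82.53288063 -134.36180172   67.32481152]
 [  75.91192338   -4.81392732   72.98705918]]
t 0.1 tip chest mm [-572.5 -299.3  225.8] F chest [-0.2 -0.2 -0.3] open 0.0875
tool axes in chest
 [[ 0.     0.273  0.962]
 [ 0.002  0.962 -0.273]
 [-1.     0.002 -0.   ]]
shift tool axes mm [101.5 509.3 398.5]
t 0.1 tip chest mm [-572.5 -299.3  225.8] F chest [-0.2 -0.2 -0.3] open 0.0875
tool axes in chest
 [[ 0.     0.273  0.962]
 [ 0.002  0.962 -0.273]
 [-1.     0.002 -0.   ]]
0 [74.2 -0.1 -0.1]
1 [-15.8   0.   -0.1]
2 [-1.058e+02  1.000e-01 -1.000e-01]
3 [ 1.642e+02 -1.000e-01 -0.000e+00]
```

```bash
python3 -m inch '[0,0,0,-7.9,0,0,0, 0,0,0,-7.9,0,0,0, 0,0.029,0.040,0,0,0,0, 0,0.029,0.040,0,0,0,0, 0,0.029,0.040,0,0,0,0, 0,0.029,0.040,0,0,0,0, 0,0.029,0.040,0,0,0,0, 0,0.029,0.040,0,0,0,0, 0,0.029,0.040,0,0,0,0, 0,0.029,0.040,0,0,0,0, 0,0.029,0.040,0,0,0,0, 0,0.029,0.040,0,0,0,0, 0,0,0,0,0,0,0]'; python3 -c "
from h import *
need([-50,82,125])"
```

```text
clock: 1.72
tool_pos: [0.3769, -0.167, 0.4005]
orientation: [81.1, 89.4, 114.7]
force: [-0.6, 0.5, 0.2]
opening: 0.0008
t 1.73 tip chest mm [-164.2    5.3  222.5] F chest [-0.2  0.8  0.2] open 0.0008
tool axes in chest
 [[ 0.001 -0.007  1.   ]
 [ 0.01   1.     0.007]
 [-1.     0.01   0.002]]
shift tool axes mm [ 98.4  75.  114.5]
```

```bash
python3 -m inch '[0,0.025,0.038,0,0,0,0, 0,0.025,0.038,0,0,0,0, 0,0.025,0.038,0,0,0,0, 0.04,0,0,0,0,0,0, 0.04,0,0,0,0,0,0, 0,0,0,0,0,0,0]'; python3 -c "
from h import *
need([-50,82,105])
snap('scene','s1.png')"
```

```text
clock: 2.48
tool_pos: [0.4309, -0.0392, 0.3196]
orientation: [81.8, 89.5, 115.3]
force: [0.3, -0.3, 1.1]
opening: 0.0002
t 2.48 tip chest mm [-49.   82.6 141.6] F chest [ 0.  -0.4  1.1] open 0.0002
tool axes in chest
 [[ 0.001 -0.005  1.   ]
 [ 0.01   1.     0.005]
 [-1.     0.009  0.001]]
shift tool axes mm [36.6 -0.9 -1.1]
```

View pics/s1.png

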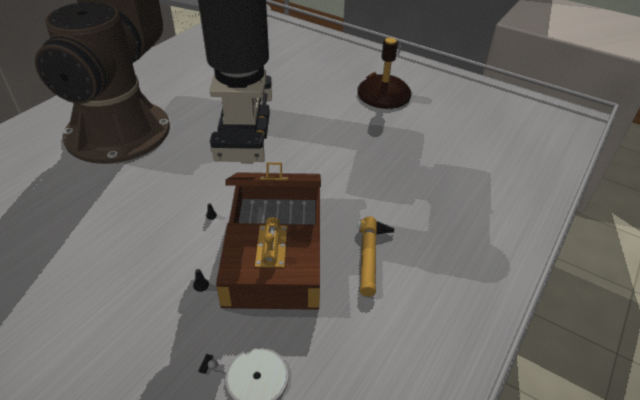

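```bash
python3 -m inch '[0.01,0,0,0,0,0,0, 0.01,0,0,0,0,0,0, 0.01,0,0,0,0,0,0, 0.01,-0.002,0,0,0,0,0, 0.01,-0.003,0,0,0,0,0]'; python3 -c "
from h import *
need([-50,65,70])"
```

```text
clock: 3.15
tool_pos: [0.437, -0.0436, 0.2735]
orientation: [17.7, 89.2, 51.2]
force: [-0.2, -1.8, 6.2]
opening: 0.0003
t 3.15 tip chest mm [-44.3  74.7  95.5] F chest [-1.2 -1.3  6.2] open 0.0003
tool axes in chest
 [[ 0.013 -0.006  1.   ]
 [ 0.004  1.     0.006]
 [-1.     0.004  0.013]]
shift tool axes mm [25.4 -9.8 -6.1]
```

```bash
python3 -m inch '[0.008,-0.002,-0.002,0,0,0,0, 0.008,-0.002,-0.001,0,0,0,0, 0.006,-0.001,-0.001,0,0,0,0]'; python3 -c "
from h import *
need([-50,65,70])"
```

```text
clock: 3.52
tool_pos: [0.4392, -0.0498, 0.2515]
orientation: [2.6, 89.0, 36.2]
force: [1.3, 1.4, 4.6]
opening: 0.0003
t 3.52 tip chest mm [-44.9  67.8  73.5] F chest [1.8 0.4 4.6] open 0.0003
tool axes in chest
 [[ 0.018 -0.008  1.   ]
 [ 0.001  1.     0.008]
 [-1.     0.001  0.018]]
shift tool axes mm [ 3.4 -2.7 -5.2]
```

```bash
python3 -m inch '[0.003,-0.001,0,0,0,0,0, 0.003,0,0,0,0,0,0]'; python3 -c "
from h import *
need([-50,65,70])"
```

```text
clock: 3.78
tool_pos: [0.4399, -0.0503, 0.2476]
orientation: [2.8, 89.0, 36.5]
force: [-25.2, 9.6, 75.7]
opening: 0.0007
t 3.77 tip chest mm [-44.7  66.9  69.6] F chest [-15.9  21.8  75.7] open 0.0007
tool axes in chest
 [[ 0.017 -0.009  1.   ]
 [ 0.001  1.     0.009]
 [-1.     0.001  0.017]]
shift tool axes mm [-0.5 -1.9 -5.4]
```

```bash
python3 -m inch '[-0.002,0,0,0,0,0,0, -0.04,0,0,0,0,0,0, -0.04,0,0,0,0,0,0, 0,0,0,0,-1,0,0]'; python3 -c "
from h import *
need([0,-122,150])
s=snap('top','t2.png')
Q=toC(cloud(s))*1000
m=(abs(Q[...,0])<85)&(Q[...,1]>5)&(Q[...,1]<140)&(Q[...,2]>55)&(Q[...,2]<90);q=Q[m];print(m.sum(),np.median(q,0));print(np.linalg.lstsq(np.c_[q[:,:2],np.ones(len(q))],q[:,2],rcond=None)[0])"
```

```text
clock: 4.28
tool_pos: [0.4366, -0.0513, 0.3305]
orientation: [8.1, 88.3, 41.7]
force: [0.0, -0.3, -0.3]
opening: 0.0006
t 4.28 tip chest mm [-45.8  68.5 152.6] F chest [-0.2 -0.2 -0.3] open 0.0006
tool axes in chest
 [[ 0.029 -0.008  1.   ]
 [ 0.004  1.     0.008]
 [-1.     0.004  0.03 ]]
shift tool axes mm [   3.1 -190.9   44.2]
2847 [33.57508738 68.45929682 69.94307205]
[-7.64093660e-03 -8.12882829e-03  7.07006266e+01]
```

View pics/t2.png

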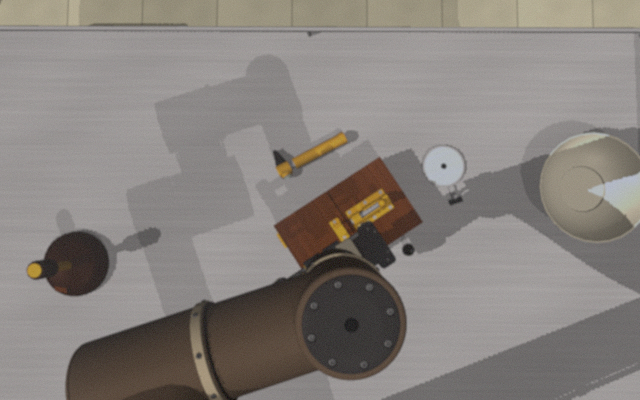

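The lid is shut: the top-view plane slope is about 0.008, and the chest corners at (421,218) and (380,158) haven't changed. Next I'll go behind the knob.

```bash
python3 -m inch '[0,-0.045,0.011,0,0.6,0,0, 0,-0.048,0.011,0,0.6,0,0, 0,-0.048,0.011,0,0.5,0,0, 0,-0.05,0.011,0,0,0,0, 0,0,0,0,0,0,0]'; python3 -c "
from h import *
need([0,-122,101])
s=snap('top','t3.png')
Q=toC(cloud(s))*1000
"
```

```text
clock: 4.95
tool_pos: [0.5793, -0.1896, 0.3193]
orientation: [126.7, 88.9, 160.4]
force: [-0.5, -0.0, 0.1]
opening: 0.0007
t 4.95 tip chest mm [  -9.3 -123.5  141.4] F chest [-0.5  0.3  0.1] open 0.0007
tool axes in chest
 [[-0.011 -0.009  1.   ]
 [ 0.015  1.     0.009]
 [-1.     0.015 -0.011]]
shift tool axes mm [40.3  0.9  9.8]
```

View pics/t3.png

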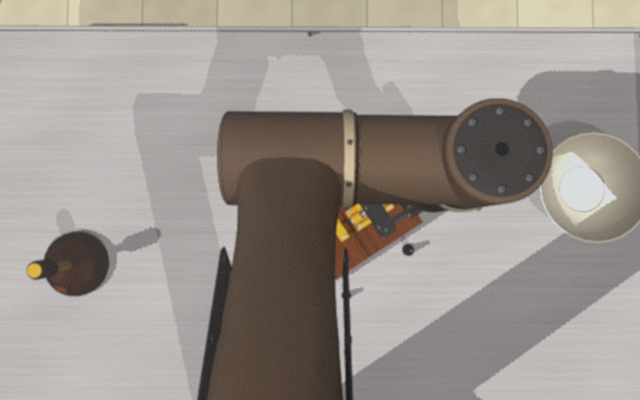

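```bash
python3 -m inch '[0,0,0.01,0,-0.5,0,0, 0.02,0,0,0,0,0,0, 0.018,0,0,0,0,0,0, 0,0,0,0,0,0,0]'; python3 -c "
from h import *
need([0,-118,101])
snap('scene','s3.png')
s=snap('wrist','w3.png');print(s['K'],s['hand_eye'])
"
```

```text
clock: 5.5
tool_pos: [0.5846, -0.1787, 0.2789]
orientation: [98.8, 88.9, 132.6]
force: [0.1, -0.4, 0.4]
opening: 0.0009
t 5.5 tip chest mm [   2.4 -116.7  101. ] F chest [-0.2 -0.4  0.4] open 0.0009
tool axes in chest
 [[-0.003 -0.011  1.   ]
 [ 0.018  1.     0.011]
 [-1.     0.018 -0.003]]
shift tool axes mm [-0.  -1.3 -2.5]
[[309.70691629   0.         321.68459375]
 [  0.         309.70691629 197.24788505]
 [  0.           0.           1.        ]] [[-1.32071313e-04  2.59802412e-01 -9.65661788e-01  2.02885677e-02]
 [ 9.99999854e-01  5.39632276e-04  8.41544443e-06 -3.85414753e-04]
 [ 5.23288621e-04 -9.65661646e-01 -2.59802446e-01 -7.05388156e-02]
 [ 0.00000000e+00  0.00000000e+00  0.00000000e+00  1.00000000e+00]]
```

View pics/s3.png

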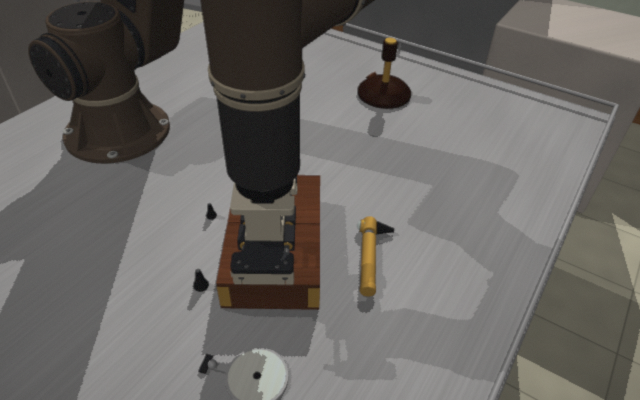

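View pics/w3.png

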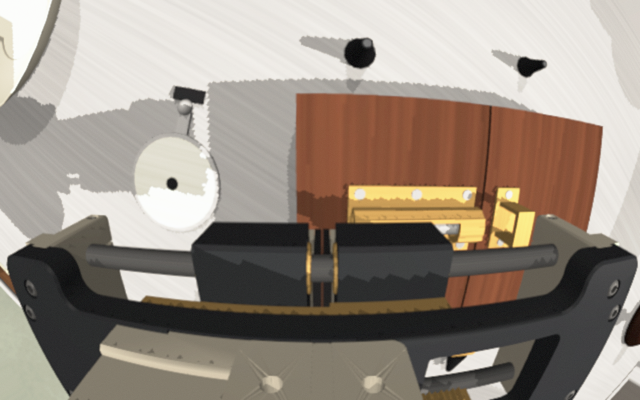

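```bash
python3 -m inch '[0,0.006,-0.002,0,0,0,0, 0,0.006,0,0,0,0,0, 0,0.006,0,0,0,0,0]'; python3 -c "
from h import *
need([0,-62,101])
"
```

```text
clock: 5.98
tool_pos: [0.5734, -0.1643, 0.2831]
orientation: [81.7, 89.2, 115.5]
force: [2.1, -1.7, -2.3]
opening: 0.0006
t 5.97 tip chest mm [  1.9 -99.3 105.1] F chest [ 0.8 -2.6 -2.3] open 0.0006
tool axes in chest
 [[ 0.002 -0.012  1.   ]
 [ 0.014  1.     0.012]
 [-1.     0.014  0.002]]
shift tool axes mm [ 4.7 37.2 -1.5]
```

```bash
python3 -m inch '[0.002,0.006,0,0,0,0,0, 0.001,0.006,-0.001,0,0,0,0, 0.001,0.006,0,0,0,0,0, 0,0.006,0,0,0,0,0]'; python3 -c "
from h import *
need([0,-62,101])
"
```

```text
clock: 6.48
tool_pos: [0.5594, -0.1439, 0.281]
orientation: [62.5, 89.3, 96.4]
force: [2.0, -2.4, 0.9]
opening: 0.0006
t 6.47 tip chest mm [  1.9 -75.2 103.1] F chest [ 0.4 -3.1  0.9] open 0.0006
tool axes in chest
 [[ 0.005 -0.013  1.   ]
 [ 0.01   1.     0.013]
 [-1.     0.01   0.005]]
shift tool axes mm [ 2.2 13.2 -1.7]
```

```bash
python3 -m inch '[0.001,0.005,0,0,0,0,0, 0.001,0.004,-0.001,0,0,0,0]'; python3 -c "
from h import *
need([0,-62,101])
"
```

```text
clock: 6.72
tool_pos: [0.5533, -0.1363, 0.2792]
orientation: [60.1, 89.3, 94.1]
force: [2.0, -2.0, 3.2]
opening: 0.0002
t 6.72 tip chest mm [  1.  -65.5 101.2] F chest [ 0.6 -2.8  3.2] open 0.0002
tool axes in chest
 [[ 0.006 -0.013  1.   ]
 [ 0.01   1.     0.013]
 [-1.     0.01   0.006]]
shift tool axes mm [ 0.3  3.5 -1. ]
```

```bash
python3 -m inch '[0,0.0015,0,0,0,0,0]'; python3 -m inch '[0,0.001,0,0,0,0,0]' ; python3 -c "
from h import *
need([0,-62,101])
"
```

```text
clock: 6.85
tool_pos: [0.5522, -0.1349, 0.2791]
orientation: [61.3, 89.3, 95.2]
force: [1.2, -2.3, 1.7]
opening: 0.0002
clock: 6.98
tool_pos: [0.5516, -0.134, 0.2791]
orientation: [61.9, 89.3, 95.9]
force: [1.8, -1.8, 2.0]
opening: 0.0005
t 6.97 tip chest mm [  0.9 -62.6 101.1] F chest [ 0.5 -2.5  2. ] open 0.0005
tool axes in chest
 [[ 0.005 -0.013  1.   ]
 [ 0.01   1.     0.013]
 [-1.     0.01   0.005]]
shift tool axes mm [ 0.1  0.6 -0.9]
```

```bash
for i in 1 2; do python3 -m inch '[0,0.001,0,0,0,0,0]' ; python3 -c "
from h import *
need([0,-62,101])
" | grep tip; done
```

```text
clock: 7.1
tool_pos: [0.5511, -0.1331, 0.2791]
orientation: [61.8, 89.3, 95.7]
force: [1.7, -2.7, 1.8]
opening: 0.0005
t 7.1 tip chest mm [  0.9 -61.6 101.1] F chest [-0.1 -3.2  1.8] open 0.0005
clock: 7.22
tool_pos: [0.5505, -0.1323, 0.2791]
orientation: [61.8, 89.3, 95.7]
force: [1.9, -1.9, 1.8]
opening: 0.0001
t 7.22 tip chest mm [  0.9 -60.7 101.1] F chest [ 0.5 -2.6  1.8] open 0.0001
```

```bash
for i in 1 2; do python3 -m inch '[0,0.001,0,0,0,0,0]' ; python3 -c "
from h import *
need([0,-62,101])
s=snap('wrist','w4.png')
" | grep tip; done
```

```text
clock: 7.35
tool_pos: [0.55, -0.1315, 0.2791]
orientation: [61.9, 89.3, 95.9]
force: [2.3, -3.4, 2.5]
opening: 0.0003
t 7.35 tip chest mm [  0.8 -59.7 101.1] F chest [ 0.1 -4.2  2.5] open 0.0003
clock: 7.52
tool_pos: [0.5497, -0.131, 0.2793]
orientation: [57.3, 89.4, 91.2]
force: [3.8, -6.7, 0.8]
opening: 0.0004
t 7.53 tip chest mm [  1.  -59.3 101.4] F chest [-0.5 -7.7  0.8] open 0.0004
```

View pics/w4.png

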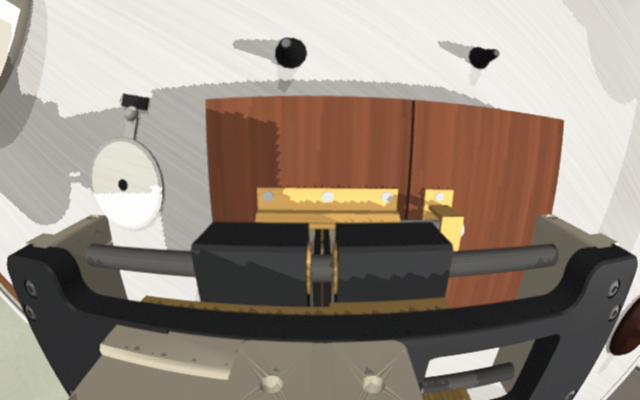

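```bash
for i in 1; do python3 -m inch '[0,0.001,0,0,0,0,0]' ; python3 -c "
from h import *
need([0,-62,101])
" | grep tip; done
```

```text
clock: 7.7
tool_pos: [0.5495, -0.1307, 0.2795]
orientation: [51.7, 89.5, 85.7]
force: [3.2, -7.9, -1.9]
opening: 0.0005
t 7.7 tip chest mm [  1.  -59.2 101.5] F chest [-1.7 -8.4 -1.9] open 0.0005
```

```bash
python3 -m inch '[0,-0.01,0,0,0,0,0, -0.025,0,0,0,0,0,0, -0.025,0,0,0,0,0,0, 0,0.018,-0.025,0,0,0,0, 0,0.018,-0.025,0,0,0,0, 0,0,0,0,0,0,0]'; python3 -c "
from h import *
need([-25,-33,104])
s=snap('top','t5.png')
snap('scene','s5.png')
"
```

```text
clock: 8.45
tool_pos: [0.4904, -0.1382, 0.3273]
orientation: [96.7, 89.0, 130.6]
force: [0.1, -0.2, -0.3]
opening: 0.0003
t 8.45 tip chest mm [-54.  -31.3 149.4] F chest [ 0.  -0.2 -0.3] open 0.0003
tool axes in chest
 [[-0.002 -0.011  1.   ]
 [ 0.017  1.     0.011]
 [-1.     0.017 -0.002]]
shift tool axes mm [45.3 -2.8 29.1]
```

View pics/s5.png

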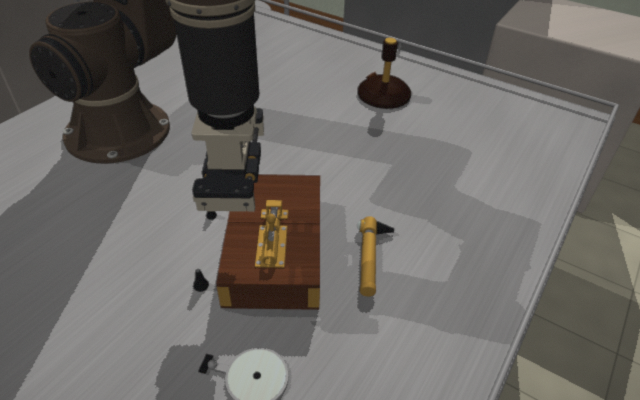

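View pics/t5.png

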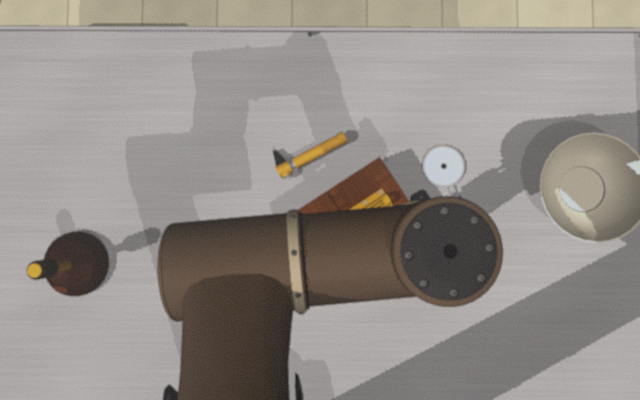

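The scene view shows the lid flat, the ball now near (270,208) and the rod in the keeper at (273,205). I'll measure the ball with depth.

```bash
python3 - <<'E'
from h import *
s0=np.load('pics/scene0.npz');s=np.load('pics/scene0.npz')
for f in ['scene0','s5']:
    s=np.load(f'pics/{f}.npz');Q=toC(cloud(s))*1000
    m=(abs(Q[...,0])<25)&(Q[...,1]<40)&(Q[...,1]>-110)&(Q[...,2]>104)&(Q[...,2]<130)
    q=Q[m];print(f,m.sum(),q.min(0),q.max(0),np.median(q,0))
    m=(abs(Q[...,2]-70)<3)&(Q[...,1]<-4)&(Q[...,1]>-150)&(abs(Q[...,0])<95);q=Q[m];print(np.percentile(q,[0.5,99.5],axis=0))
i=cv2.imread('pics/s5.png')[170:290,200:340];cv2.imwrite('pics/s5z.png',cv2.resize(i,None,fx=5,fy=5,interpolation=cv2.INTER_CUBIC))
E
```

```text
scene0 95 [-10.17236028 -88.16934212 105.61372245] [  3.87933712 -74.00717114 125.85871097] [ -2.53542767 -83.18642169 121.05184481]
[[ -82.53288063 -134.36180172   67.32481152]
 [  75.91192338   -4.81392732   72.98705918]]
s5 93 [-10.63190014 -46.1368199  104.64502442] [  4.02077854 -29.94044953 125.76594084] [ -3.43464861 -40.10308448 120.50716073]
[[ -82.67222748 -134.3755829    67.6096382 ]
 [  75.88632672   -5.21768491   72.98172764]]
```

View pics/s5z.png

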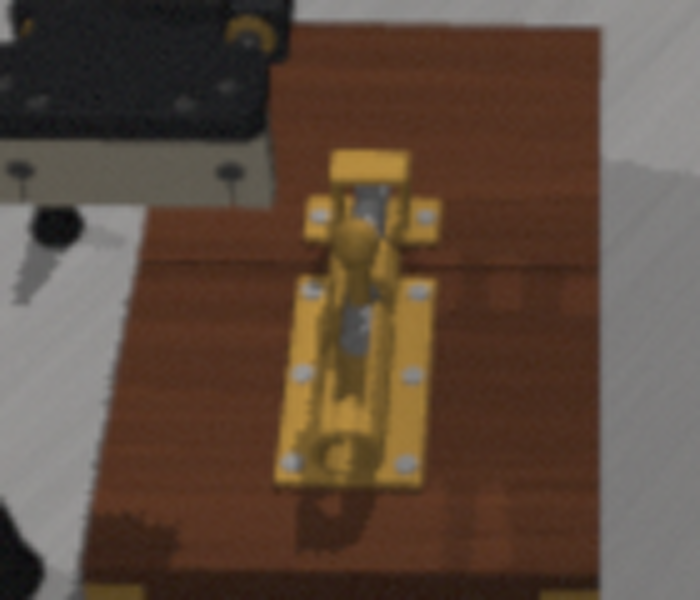

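```bash
python3 -m inch '[0.022,-0.002,0.01,0,0,0,0, 0.022,0,0.01,0,0,0,0, 0,0,0,0,0,0,0]'; python3 -c "
from h import *
need([-25,-33,102])
"
```

```text
clock: 8.93
tool_pos: [0.5122, -0.128, 0.282]
orientation: [95.7, 89.0, 129.6]
force: [0.1, 0.2, -0.1]
opening: 0.0003
t 8.93 tip chest mm [-30.1 -34.9 104. ] F chest [ 0.2  0.1 -0.1] open 0.0003
tool axes in chest
 [[-0.002 -0.011  1.   ]
 [ 0.017  1.     0.011]
 [-1.     0.017 -0.002]]
shift tool axes mm [2.  1.8 5.2]
```

```bash
python3 -m inch '[0.001,0.001,0.006,0,0,0,0, 0.001,0.001,0.006,0,0,0,0, 0.001,0,0.006,0,0,0,0, 0,0,0.005,0,0,0,0]'; python3 -c "
from h import *
need([10,-33,100])
"
```

```text
clock: 9.43
tool_pos: [0.5316, -0.1132, 0.2805]
orientation: [94.8, 89.1, 128.6]
force: [-1.5, -1.5, -0.9]
opening: 0.0006
t 9.43 tip chest mm [ -5.7 -33.3 102.6] F chest [-2.1 -0.4 -0.9] open 0.0006
tool axes in chest
 [[-0.002 -0.011  1.   ]
 [ 0.016  1.     0.011]
 [-1.     0.016 -0.001]]
shift tool axes mm [ 2.6  0.1 15.7]
```

```bash
python3 -m inch '[0.001,0,0.005,0,0,0,0, 0.001,0,0.005,0,0,0,0, 0.001,0,0.004,0,0,0,0]'; python3 -c "
from h import *
need([10,-33,100])
"
```

```text
clock: 9.8
tool_pos: [0.5435, -0.1049, 0.2774]
orientation: [97.7, 89.0, 131.5]
force: [-1.4, -1.8, -0.9]
opening: 0.0004
t 9.8 tip chest mm [  8.6 -32.8  99.4] F chest [-2.2 -0.7 -0.9] open 0.0004
tool axes in chest
 [[-0.002 -0.011  1.   ]
 [ 0.016  1.     0.011]
 [-1.     0.016 -0.002]]
shift tool axes mm [-0.6 -0.2  1.4]
```

```bash
python3 -m inch '[0,0,0.003,0,0,0,0, 0,0,0.001,0,0,0,0]'; python3 -c "
from h import *
need([10,-33,100])
"
```

```text
clock: 10.05
tool_pos: [0.5463, -0.1027, 0.2764]
orientation: [105.9, 88.9, 139.7]
force: [-2.9, -2.5, -0.4]
opening: 0.0003
t 10.05 tip chest mm [ 11.6 -32.2  98.5] F chest [-3.8 -0.5 -0.4] open 0.0003
tool axes in chest
 [[-0.005 -0.011  1.   ]
 [ 0.018  1.     0.011]
 [-1.     0.018 -0.005]]
shift tool axes mm [-1.5 -0.8 -1.6]
```

```bash
python3 -m inch '[0,0,-0.004,0,0,0,0, -0.025,0,0,0,0,0,0, 0,0,0.012,0,0,0,0, 0,0,0.013,0,0,0,0, 0,0,0,0,0,0,0]'; python3 -c "
from h import *
need([34,-33,105])
snap('scene','s6.png')
i=cv2.imread('pics/s6.png')[170:290,200:340];cv2.imwrite('pics/s6z.png',cv2.resize(i,None,fx=5,fy=5,interpolation=cv2.INTER_CUBIC))
"
```

```text
clock: 10.68
tool_pos: [0.5666, -0.0902, 0.303]
orientation: [84.6, 89.1, 118.4]
force: [-1.3, 0.0, -0.3]
opening: 0.0005
t 10.68 tip chest mm [ 36.7 -33.3 125. ] F chest [-1.   0.7 -0.3] open 0.0005
tool axes in chest
 [[ 0.001 -0.011  1.   ]
 [ 0.015  1.     0.011]
 [-1.     0.015  0.001]]
shift tool axes mm [20.   0.  -2.7]
```

View pics/s6z.png

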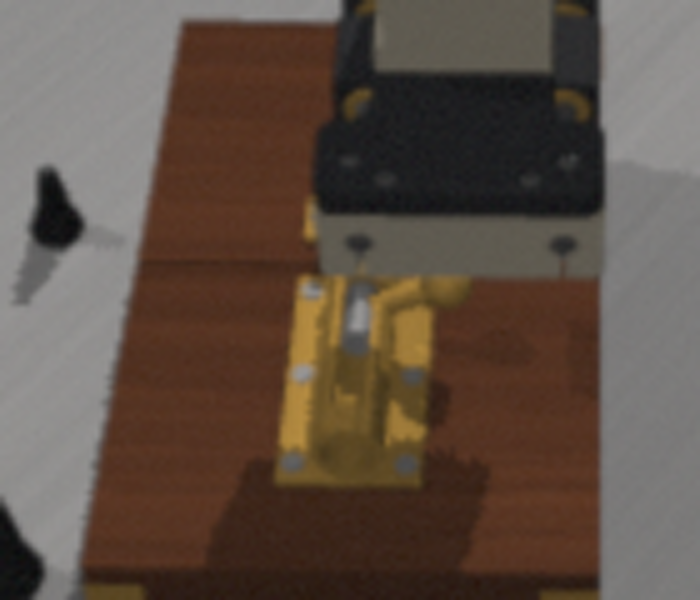

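The scene crop shows the knob turned over to +x, with the ball at (450,290), so it's well into the notch. I'll press it the rest of the way from above.

```bash
python3 -m inch '[0.01,0,-0.002,0,0,0,0, 0.008,0,-0.001,0,0,0,0, 0.003,0,0,0,0,0,0]'; python3 -c "
from h import *
need([34,-33,99])
"
```

```text
clock: 11.1
tool_pos: [0.5628, -0.092, 0.2795]
orientation: [89.1, 89.1, 123.0]
force: [2.0, 0.8, 2.7]
opening: 0.0001
t 11.1 tip chest mm [ 32.3 -32.5 101.6] F chest [ 2.1 -0.4  2.7] open 0.0001
tool axes in chest
 [[ 0.    -0.011  1.   ]
 [ 0.016  1.     0.011]
 [-1.     0.016  0.   ]]
shift tool axes mm [ 2.6 -0.5  1.7]
```

```bash
for i in 1 2; do python3 -m inch '[0.0015,0,0,0,0,0,0]'; python3 -c "
from h import *
need([34,-33,99])
"|grep tip; done
```

```text
clock: 11.22
tool_pos: [0.5629, -0.092, 0.2779]
orientation: [88.2, 89.1, 122.0]
force: [0.4, 1.1, 2.0]
opening: 0.0003
t 11.22 tip chest mm [ 32.5 -32.6  99.9] F chest [0.9 0.7 2. ] open 0.0003
clock: 11.35
tool_pos: [0.5631, -0.0919, 0.2767]
orientation: [86.5, 89.1, 120.3]
force: [-0.9, 2.4, 7.4]
opening: 0.0006
t 11.35 tip chest mm [ 32.7 -32.8  98.7] F chest [0.6 2.5 7.4] open 0.0006
```

```bash
python3 -m inch '[0.0008,0,0,0,0,0,0, -0.005,0,0,0,0,0,0, -0.04,0,0,0,0,0,0, -0.05,0,0,0,0,0,0, -0.03,0,-0.04,0,0,0,0, 0,-0.03,-0.05,0,0,0,0, 0,-0.03,-0.05,0,0,0,0, 0,-0.03,-0.05,0,0,0,0, 0,-0.03,-0.04,0,0,0,0, 0,0,0,0,0,0,0]'; python3 - <<'E'
from h import *
where()
s=snap('scene','s7.png');t=snap('top','t7.png')
i=cv2.imread('pics/s7.png')[170:310,200:380];cv2.imwrite('pics/s7z.png',cv2.resize(i,None,fx=4,fy=4,interpolation=cv2.INTER_CUBIC))
for s in (s,t):
    Q=toC(cloud(s))*1000
    m=(Q[...,0]>24)&(Q[...,0]<48)&(Q[...,1]<-15)&(Q[...,1]>-55)&(Q[...,2]>80)&(Q[...,2]<115)
    q=Q[m];print(m.sum(),q.min(0),q.max(0),np.median(q,0)) if m.any() else print('none')
    m=(abs(Q[...,2]-70)<3)&(Q[...,1]<-4)&(Q[...,1]>-150)&(abs(Q[...,0])<95);q=Q[m];print(np.percentile(q,[0.5,99.5],axis=0))
E
```

```text
clock: 12.6
tool_pos: [0.4344, -0.3276, 0.4057]
orientation: [95.8, 89.1, 129.8]
force: [-0.2, 0.3, 0.2]
opening: 0.0002
t 12.6 tip chest mm [-204.5 -159.6  227.7] F chest [0.1 0.4 0.2] open 0.0002
tool axes in chest
 [[-0.002 -0.013  1.   ]
 [ 0.015  1.     0.013]
 [-1.     0.015 -0.002]]
62 [ 24.04485184 -44.9211341   88.73434242] [ 34.31745007 -30.81738919 102.65664025] [ 29.29831793 -40.89769535  98.02083327]
[[ -82.62679582 -134.410163     67.44105825]
 [  75.87927065   -5.15936327   72.98682546]]
49 [ 24.4447532  -43.11977079  90.43457644] [ 38.69026872 -27.70343584 100.69272348] [ 31.46365109 -34.70709937  96.15472923]
[[ -61.62085079 -131.48583871   67.11501918]
 [  80.54258654   -4.30962586   72.92717346]]
```

View pics/s7z.png

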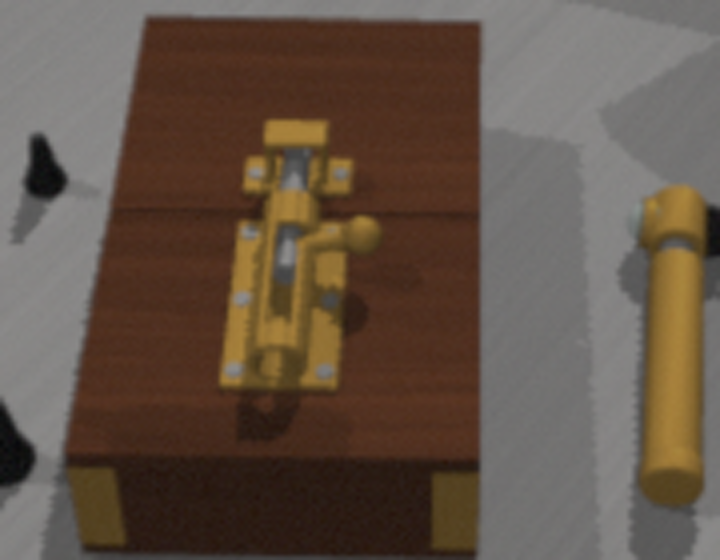

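View pics/t7.png

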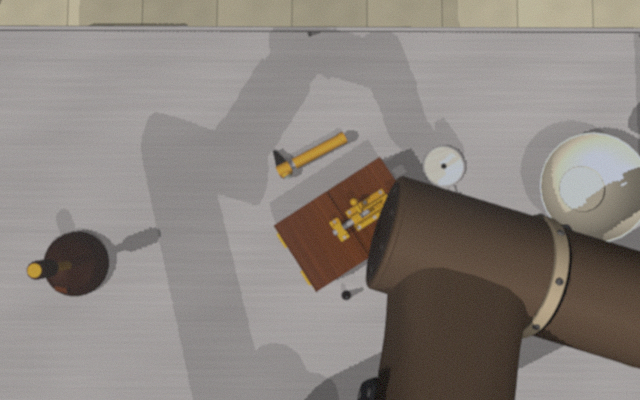

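The knob ball is about 31 mm out to +x with its top at about 100 mm, so it's fully down. The lid is flat, the chest hasn't moved and the arm is clear.

```bash
python3 -c "
from h import *
print(ctrl.close_job())"
```

```text
the job is handed in; nothing more can be done
None
```

The chest is shut and bolted, using pushes with closed fingers only, and I handed the job in at about 12.7 s of the 48 s allowed. The hand-in gave no verdict, so the results below are my own checks.

- **Lid:** I pushed it down until it stopped, and the depth image showed it flat, with a slope of about 0.008 rad. The last step went too far, and the wrist force rose to about 76 N for a moment. That is under the 120 N wrist limit, but far more than the lid needed.
- **Bolt:** I pushed it until the end stop. The knob moved about 43–44 mm by camera, and the picture shows the rod through the keeper. The push force was about 3 N while sliding and 8–9 N at the stop.
- **Knob:** I pushed it over to +x, then pressed it from above until it stopped at about 7 N. The ball is at x ≈ 31 mm with its top at about 100 mm, close to the 31 mm and 99 mm expected when fully down.
- **Surroundings:** The last scene view shows the chest in the same place to within 1 mm. The otoscope and mirror lie where they did, and the specula in view look undisturbed, though the arm hid part of the final top view. The arm ended clear, with almost no force on the tool.

The two cameras disagreed by about 2–4 mm on position. I worked from the top view, and contact forces settled each stop.

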